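# Push the big tube out of the bundle and home against the fence and end stop

### The arm

A 7-joint arm with a two-finger parallel gripper is mounted at the origin on a cart in front of the work surface, level with it; the furniture and walls round the work are solid. World frame = base frame: x ahead of the robot, y to its left, z up, the work surface at z = 0. Lengths are in m, angles in rad, forces in N, time in s.
With the tool pointing down it reaches from about 0.425 to 0.95 m from the base axis. Payload 4.7 kg.
Tool frame: the origin (TCP) lies at the very end of the fingers, on their centre line; the grasp point (between the pads) lies 19 mm behind it; x points along the fingers, y is the direction in which the jaws open and shut, and the axes are right-handed (so a half turn about x gives the same grasp; the last joint's range is limited). The gripper opens to 85 mm and grips with 20 to 120 N. Pads are 22 mm wide; open, the fingers measure 114 mm over their backs; the gripper's body (76 mm by 85 mm) begins 54 mm behind the grasp point. The pads swing forward as they close: fully open they stand 13 mm farther back than shut.
Start: joints at [-1.172, 0.469, -0.049, 1.532, 0.024, 1.141, -0.082], TCP at [0.28, 0.614, 0.231] pointing down, gripper open.
Joint ranges: [-2.59, 2.59], [-0.33, 1.99], [-1.39, 1.29], [0.1, 2.45], [-1.04, 4.18], [0.21, 1.99], [-2.66, 2.66]. Speed limits (rad/s): [2.57, 2.57, 3.14, 3.14, 3.14, 3.14, 3.14].

### API

Orientations are given as a unit quaternion [w, x, y, z].
In Python, from workcell import arm, cams, workorder gives the robot as it stands.
- The arm moves only by the tool step_arm, never from a script. Its argument "series" is a list of rows, each a list of 7 numbers: the turn, a rotation vector about the tool's x, y, z in degrees, then the shift along the tool's x, y, z in mm, then the opening, from 0 (shut) to 1 (fully open). A call has 1 to 20 rows; each row is the pose to reach, as a shift and turn from the pose commanded when the call began, along the tool's axes at that moment; what a row does not reach only later rows make up. A row lasts 1/10 s, in which the tool goes at most 50 mm and 8.59 degrees, less where a joint would pass 70% of its speed; a pose out of reach is approached as far as the arm can. A call with a gripper value outside its range is refused whole. The fingers move at their own pace and stop on an object; "squeeze" is the grip in N (left out, the last holds). Time passes only in rows, so rows that repeat a pose let the fingers close. It gives the time, the measured TCP pose, the force and the opening at its end, in the units of the state.
- arm.state(): the state, without advancing time (a new reading comes with each control period).
- cams.snapshot(name): name is "scene" or "top"; returns (picture, depth): 400x640x3 uint8, red, green, blue; 400x640 float32, m along the optical axis (not along the pixel's ray), 0 where there is no reading.
- cams.camera_params(name): a dict with "K" (3x3 intrinsics, pixels), "view" (4x4, takes a point from world to camera coordinates). Camera axes: x right, y down, z forward; pixel columns grow to the right and rows downward; lengths in m; the calibration is good to about 2 mm. A picture is of the moment at which its call begins. camera_params takes no time and is no camera call.
- workorder.close_job(): hands the job in, once; it reports no verdict.
The state is a dict: "t": time; "joints": joint angles; "dq": joint speeds; "tau": joint torques, N m; "tcp_pos": TCP position; "orientation": TCP orientation; "contact_force": force on the tool from outside, world axes, zero at the start; "torque": the same for the moment, N m; "gripper_width": opening from 0.0 (shut) to 1.0 (fully open).
Only numpy, scipy, OpenCV 4.12 (cv2) and the standard library are available. Lean on these libraries where they do the work, as an engineer would, in place of code of your own. Each camera call takes 0.05 s, during which the arm holds its last target.

### The job

Push the biggest of the three touching tube offcuts endwise out from between the other two, away from the robot, without shifting them. When it is clear, bring it flat against the fence, then push it along the fence until its end butts against the rubber nose of the end stop; press it home firmly for a moment but never hard, and leave it there, flush with the fence. Do not disturb the round tin beside the work.

Things in the scene. Friction and masses are not known exactly. Their poses are not given: they have to be found in the camera images.
- big_tube_mid (a point): centre of the big tube, the one to push: loose light-grey tube offcut lying down in the middle of the bundle, 44 mm across, 44 mm high, 90 mm long (does not roll), 0.1 to 0.22 kg. y axis along the tube, pointing away from the robot at the start; x across it; the point is half-way along, 22 mm above the table
- mid_tube_mid (a point): centre of the medium tube, which must stay: loose, light grey, 35 mm across (36 mm where it touches), 120 mm long, 35 mm high; touches the left side (world +y) of the big tube; its y axis runs along it; point 17.5 mm above the table
- thin_tube_mid (a point): centre of the thin tube, which must stay: loose, light grey, 19 mm across (20 mm where it touches), 150 mm long, 19 mm high; touches the right side (world -y) of the big tube; its y axis runs along it; point 9.5 mm above the table. The far ends of all three tubes lie about level (within 8 mm of the big tube's)
- fence: fixed aluminium bar, 36 mm high, 20 mm thick. Origin on the table on the line of its working face (y = 0), level with the end stop's front. x runs along it to the end stop (away from the robot), y out of the face to the tubes (robot's left). Face from x = -190 to +60 mm, flange behind to y = -51 mm. Big tube flush: parallel to x, centre at y = 22 mm
- end_stop: fixed blue block at the far end of the fence, 45 mm along x, y = 2 to 46 mm, 40 mm high; origin and axes as the fence's, front face at x = 0. An adjusting screw with a black rubber nose stands out of the front face towards the robot
- flux_tin: loose round green tin with a pale lid, 75 mm diameter, 48 mm high, origin at the centre of its underside; stands right of the bundle, near side of the fence; not to be disturbed
- stop_bore (a point): centre of the screw's bore in the block's front face, 22 mm from the fence and 22 mm above the table; axes as the fence's. The nose (24 mm diameter) has its face 10 to 38 mm from here towards the robot: the setting differs each time, is not measured and must be felt. It gives 1 mm per 5 N. More than 25 N spoils the setting; 5 N is a firm press

How it is judged:
On the way, in this order (a step that is already met when the one before it is completed fails the run):
1. the big tube has come out endwise past the far ends of both other tubes (y of big_tube_mid in the frame of mid_tube_mid above 0.102 m and y of big_tube_mid in the frame of thin_tube_mid above 0.117 m), for 0.1 s.
2. the big tube lies flat against the fence (y of big_tube_mid in the frame of fence below 0.025 m and angle between the y axis of big_tube_mid and the x axis of fence, either way round below 0.05 rad), for 0.2 s.
3. the big tube is pressed against the end stop with at least 4 N for 0.3 s, flat on the fence (all of step 2 and contact force between big_tube and end_stop above 4 N), for 0.3 s.
At the end, for the whole second after the job is handed in: The big tube rests on the table, at the nose of the end stop (its centre 50 to 88 mm in front of the block, along the fence), flush with the fence within 3 mm and 0.05 rad; the other two tubes are within 10 mm of where they lay (all of step 2 and x of big_tube_mid in the frame of fence between -0.088 and -0.05 m and y of big_tube_mid in the frame of fence above 0.019 m and height (world z) of big_tube_mid below 0.027 m and linear speed of big_tube below 0.01 m/s and distance of each of mid_tube_mid, thin_tube_mid from where it was at the start of the episode below 0.01 m); the robot touches nothing.
It fails at once if the medium or the thin tube is shifted by more than 10 mm (distance of any of mid_tube_mid, thin_tube_mid from where it was at the start of the episode above 0.01 m).
It fails at once if the end stop is pressed with more than 25 N (contact force between any of big_tube, the arm and end_stop above 25 N).
It fails at once if the round tin is moved by more than 20 mm (distance of flux_tin from where it was at the start of the episode above 0.02 m).
It also fails if it takes over 70 s, if anything falls off the work surface, if the arm or the gripper's body presses on something with over 40 N, if the wrist force passes 120 N, or if a joint passes its speed limit or range.

## Working session

There is one attempt and no reset: what is moved stays moved. The work goes in short steps, Python scripts to look and compute and a tool call to move; the robot and the scene stay as the last step left them, time stands still between calls to the robot, and variables do not carry over. Pictures are saved under pics/ and viewed, and the job is handed in when it is done.

Besides the shell and the picture viewer there is one more tool, called after ">>>" as name(argument=value, ...), one argument or row to a line, values as JSON. step_arm: Moves the arm, as the interface text tells. Its arguments: {"type":"object","properties":{"series":{"type":"array","items":{"type":"array","items":{"type":"number"}}},"squeeze":{"type":"number"}},"required":["series"]}

```bash
mkdir -p pics; ls; python3 - <<'E'
from workcell import arm,cams,workorder
import cv2,numpy as np
for n in("scene","top"):
    p,d=cams.snapshot(n); cv2.imwrite(f"pics/{n}0.png",p[:,:,::-1]); np.savez(f"{n}0.npz",p=p,d=d)
    c=cams.camera_params(n); print(n,np.round(c["K"],1).tolist(),np.round(c["view"],4).tolist(),np.mean(d>0))
s=arm.state(); print(s)
E
```

```text
pics
scene [[405.7, 0.0, 320.6], [0.0, 405.7, 199.0], [0.0, 0.0, 1.0]] [[0.8942, -0.4476, 0.0081, -0.6303], [-0.2726, -0.5587, -0.7833, 0.0102], [0.3551, 0.6982, -0.6216, 0.908], [0.0, 0.0, 0.0, 1.0]] 0.9960625
top [[516.1, 0.0, 312.9], [0.0, 516.1, 209.4], [0.0, 0.0, 1.0]] [[-0.0028, -1.0, -0.0037, -0.3298], [-0.9873, 0.0034, -0.1587, 0.5453], [0.1587, 0.0032, -0.9873, 0.949], [0.0, 0.0, 0.0, 1.0]] 0.99608984375
{'t': 0.1, 'joints': array([-1.17188857,  0.46937761, -0.04857266,  1.5335398 ,  0.02410836,
        1.14099114, -0.08229771]), 'dq': array([-8.09107852e-05, -3.19906955e-03, -8.18923627e-04, -4.40836113e-03,
        1.18603400e-03,  1.22544257e-03,  2.96623947e-05]), 'tau': array([ 2.87276225e-04, -5.11514282e+01, -4.71043994e-02, -2.38388193e+01,
        1.08368343e-02,  4.32681176e-03, -2.91528022e-05]), 'tcp_pos': array([0.2798335 , 0.61370786, 0.23036962]), 'orientation': array([ 0.69088897,  0.14949425,  0.6910958 , -0.15070005]), 'contact_force': array([-0.46203585, -1.13799703, -0.25974007]), 'torque': array([ 0.0150162 , -0.00845291,  0.01044089]), 'gripper_width': 1.001692873530302}
```

View pics/scene0.png

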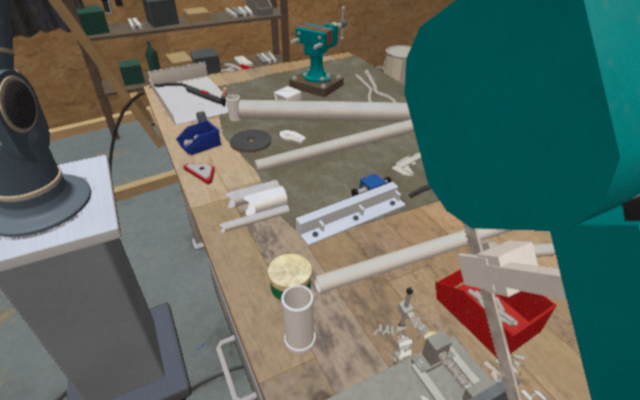

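View pics/top0.png

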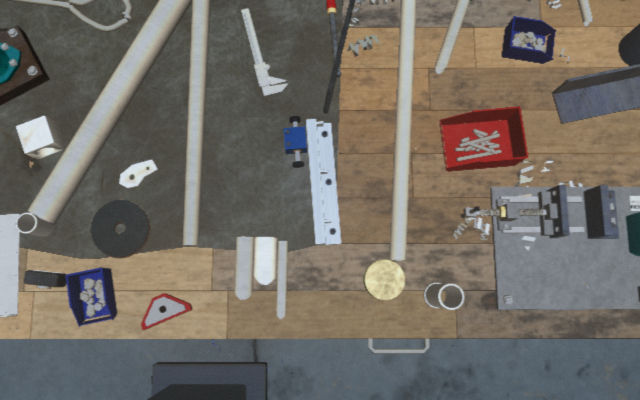

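```bash
cat > h.py <<'E'
import numpy as np,cv2
from workcell import arm,cams,workorder
def world(n,d):
    c=cams.camera_params(n);K=c["K"];V=np.array(c["view"])
    v,u=np.mgrid[0:d.shape[0],0:d.shape[1]]
    P=np.stack([(u-K[0][2])/K[0][0]*d,(v-K[1][2])/K[1][1]*d,d],-1)
    return (P-V[:3,3])@V[:3,:3]
def ray(n,u,v,z):
    c=cams.camera_params(n);K=c["K"];V=np.array(c["view"]);R=V[:3,:3]
    o=-R.T@V[:3,3]; r=R.T@np.array([(u-K[0][2])/K[0][0],(v-K[1][2])/K[1][1],1.])
    return o+r*(z-o[2])/r[2]
def proj(n,p):
    c=cams.camera_params(n);K=np.array(c["K"]);V=np.array(c["view"])
    q=K@(V[:3,:3]@np.array(p)+V[:3,3]); return q[:2]/q[2]
E
python3 - <<'E'
from h import *
f=np.load("top0.npz");p,d=f["p"],f["d"];W=world("top",d)
x0,y0,x1,y1=225,105,425,325
c=cv2.resize(p[y0:330,x0:350],None,fx=3,fy=2.6666,interpolation=cv2.INTER_CUBIC)
cv2.imwrite("pics/crop.png",c[:,:,::-1])
print("table z",np.median(W[300:320,200:230,2]))
z=W[...,2]
for row in(110,125,137,150,160,165,180,220,238,245,255,265,275,285,295,305,312):
    print(row,[(u,int(1000*z[row,u])) for u in range(230,345,3) if z[row,u]>.006])
E
```

```text
table z 0.000977627296780296
110 [(323, 17), (326, 19)]
125 [(293, 27), (296, 23), (308, 38), (311, 37), (314, 34), (317, 16), (320, 12), (323, 8), (326, 6)]
137 [(284, 40), (287, 40), (290, 37), (293, 40), (296, 37), (299, 39), (302, 42), (305, 39), (308, 36), (311, 36), (314, 35), (317, 6), (320, 7), (323, 8), (326, 6)]
150 [(242, 1022), (287, 31), (290, 29), (293, 28), (296, 27), (299, 31), (302, 22), (305, 22), (308, 35), (311, 39), (314, 38), (317, 37), (323, 7), (326, 8), (329, 6), (332, 10)]
160 [(296, 25), (299, 26), (311, 37), (314, 35), (317, 36), (320, 6), (323, 6), (329, 7), (332, 9)]
165 [(293, 31), (296, 30), (299, 31), (302, 29), (311, 36), (314, 38), (317, 37), (320, 7), (323, 6), (332, 7)]
180 [(239, 8), (272, 7), (311, 37), (314, 37), (317, 36), (320, 33), (323, 9), (326, 9), (329, 13), (332, 7)]
220 [(314, 35), (317, 40), (320, 32), (323, 35), (326, 25), (329, 26), (335, 9), (338, 8)]
238 [(236, 25), (239, 32), (242, 32), (245, 36), (248, 34), (251, 27), (254, 30), (257, 37), (260, 44), (263, 47), (266, 45), (269, 42), (272, 39), (275, 30), (299, 6), (317, 38), (32
[... 408 characters left out ...]
 (275, 32), (278, 16), (281, 19), (284, 18)]
265 [(236, 30), (239, 35), (242, 33), (245, 36), (248, 32), (251, 30), (254, 36), (257, 41), (260, 44), (263, 43), (266, 46), (269, 41), (272, 37), (275, 27), (278, 19), (281, 21), (284, 14)]
275 [(236, 31), (239, 35), (242, 34), (245, 34), (248, 32), (251, 24), (254, 31), (257, 41), (260, 44), (263, 42), (266, 42), (269, 42), (272, 37), (275, 28), (278, 13), (281, 18), (284, 19)]
285 [(236, 30), (239, 36), (242, 40), (245, 37), (248, 28), (251, 23), (278, 17), (281, 20), (284, 16)]
295 [(236, 29), (239, 38), (242, 35), (245, 34), (248, 7), (278, 18), (281, 23), (284, 17)]
305 [(278, 19), (281, 18), (284, 16)]
312 [(278, 17), (281, 18), (284, 16)]
```

View pics/crop.png

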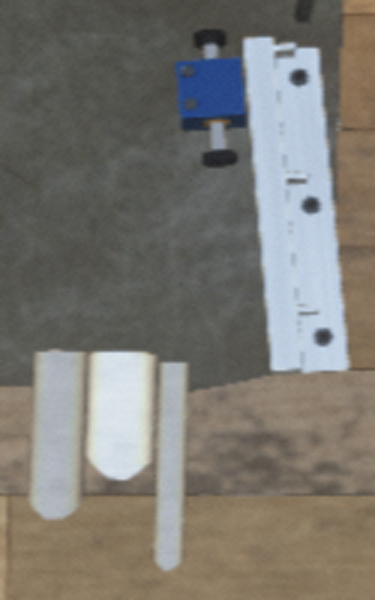

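```bash
python3 - <<'E'
from h import *
f=np.load("top0.npz");p,d=f["p"],f["d"];W=world("top",d);z=W[...,2]
hsv=cv2.cvtColor(p,cv2.COLOR_RGB2HSV)
def rep(name,u0,u1,v0,v1,zl,zh):
    m=np.zeros(z.shape,bool);m[v0:v1,u0:u1]=True;m&=(z>zl)&(z<zh)
    P=W[m];xs=P[:,0]
    # per-row midpoints
    mids=[]
    for v in range(v0,v1):
        r=W[v][m[v]]
        if len(r)>2: mids.append((np.median(r[:,0]),(r[:,1].min()+r[:,1].max())/2,np.ptp(r[:,1])))
    M=np.array(mids); lo,hi=M[0,0],M[-1,0]
    k=np.polyfit(M[5:-5,0],M[5:-5,1],1)
    print(name,"x",M[:,0].min().round(4),M[:,0].max().round(4),"y=",np.round(k,4),"w",np.median(M[:,2]).round(4),"ymid at centre",np.polyval(k,(lo+hi)/2).round(4))
rep("mid",230,252,230,303,.015,.06)
rep("big",253,277,230,303,.03,.06)
rep("thin",277.,0,0,0,0,0) if 0 else rep("thin",277,290,235,322,.010,.03)
# fence face: left edge by colour per row, ray to z=.036
g=cv2.GaussianBlur(p,(1,1),0).astype(int)
bright=(p.min(2)>150)
E=[]
for v in range(172,242):
    us=np.where(bright[v,295:345])[0]+295
    if len(us): E.append(ray("top",us[0]-.5,v,.036))
E=np.array(E);k=np.polyfit(E[:,0],E[:,1],1);r=E[:,1]-np.polyval(k,E[:,0])
print("fence face y=",k,"rms",r.std(),"x",E[:,0].min(),E[:,0].max())
# end stop blue
b=(hsv[...,0]>100)&(hsv[...,0]<125)&(hsv[...,1]>150);b[:, :270]=0;b[:,320:]=0;b[:100]=0;b[200:]=0
v,u=np.where(b);print("blue",u.min(),u.max(),v.min(),v.max())
for uu,vv in((287,152),(305,152),(286,128)):print(ray("top",uu,vv,.04))
n=b&(z>.035)&(z<.045);print("top pts",W[n].min(0),W[n].max(0))
# tin
t=cv2.inRange(p,(170,160,90),(255,245,200));t[:, :355]=0;t[:,415:]=0;t[:255]=0;t[305:]=0
c=max(cv2.findContours(t,0,2)[0],key=cv2.contourArea);(cx,cy),rr=cv2.minEnclosingCircle(c);print("tin",ray("top",cx,cy,.048),rr)
for q in((225+160/3,105+160/2.667),(225+237/3,105+157/2.667),(225+203/3,105+157/2.667)):print("nose",ray("top",*q,.03))
E
```

```text
mid x 0.3749 0.4943 y= [-0.0078 -0.1933] w 0.0305 ymid at centre -0.1966
big x 0.4027 0.4914 y= [-0.0149 -0.2309] w 0.0384 ymid at centre -0.2375
thin x 0.3389 0.4862 y= [-0.0086 -0.2662] w 0.0154 ymid at centre -0.2698
fence face y= [ 0.07476998 -0.37120276] rms 0.0005492957089430111 x 0.48410971176952616 0.6196724318525104
blue 284 305 127 149
[ 0.65912768 -0.28087757  0.04      ]
[ 0.65899162 -0.31621648  0.04      ]
[ 0.70809882 -0.27864737  0.04      ]
top pts [ 0.66554421 -0.31626484  0.03571303] [ 0.71066432 -0.27459873  0.04493645]
tin [ 0.4105803  -0.46549634  0.048     ] 20.337522506713867
nose [ 0.63550002 -0.26334538  0.03      ]
nose [ 0.63759201 -0.314044    0.03      ]
nose [ 0.63767622 -0.29165207  0.03      ]
```

```bash
cat >> h.py <<'E'
from scipy.spatial.transform import Rotation as Ro
def R0(): 
    q=arm.state()["orientation"];return Ro.from_quat(np.r_[q[1:],q[0]])
def goal(jaw_deg):  # tool x down, tool y horizontal at angle jaw_deg from world x
    a=np.radians(jaw_deg);x=np.array([0,0,-1.]);y=np.array([np.cos(a),np.sin(a),0]);return Ro.from_matrix(np.c_[x,y,np.cross(x,y)])
def delta(pos,jaw,R=None,p0=None):
    s=arm.state();R=R or R0();p0=s["tcp_pos"] if p0 is None else p0
    G=goal(jaw);print("to",pos,jaw,"turn",np.round(np.degrees((R.inv()*G).as_rotvec()),2),"shift",np.round(R.inv().apply(np.array(pos)-p0)*1000,1))
E
python3 - <<'E'
from h import *
print(R0().as_matrix().round(3))
for n in("scene","top"):
    V=np.array(cams.camera_params(n)["view"]);print(n,-V[:3,:3].T@V[:3,3])
    f=np.load(n+"0.npz");W=world(n,f["d"]).reshape(-1,3);ok=(f["d"].ravel()>0)
    m=ok&(W[:,2]>.12)&(W[:,0]>.2)&(W[:,0]<1)&(abs(W[:,1])<.8)
    P=W[m];import collections
    print(collections.Counter(map(tuple,np.round(P,1).tolist())).most_common(25))
for pos in([.52,.25,.25],[.56,-.1,.25],[.375,-.237,.10]):
    for j in(0,-180+0,): delta(pos,j)
E
```

```text
[[-0.001  0.415  0.91 ]
 [-0.002  0.91  -0.415]
 [-1.    -0.002  0.   ]]
scene [ 0.24396731 -0.91036195  0.57752899]
[((0.4, -0.8, 0.5), 14381), ((0.4, -0.7, 0.5), 8715), ((0.4, -0.8, 0.4), 6229), ((0.4, -0.7, 0.4), 3551), ((0.5, -0.8, 0.4), 938), ((0.5, -0.8, 0.5), 616), ((0.8, 0.3, 0.2), 576), ((0.5, -0.8, 0.3), 359), ((0.4, -0.8, 0.3), 337), ((0.9, 0.3, 0.2), 214), ((0.8, 0.3, 0.1), 151), ((0.3, 0.6, 0.3), 106), ((1.0, 0.4, 0.2), 105), ((0.9, 0.3, 0.1), 86), ((0.8, 0.2, 0.2), 63), ((0.9, 0.4, 0.2), 38), ((0.3, 0.7, 0.3), 27), ((0.8, 0.4, 0.2), 21), ((1.0, 0.4, 0.1), 21), ((0.3, 0.6, 0.2), 16), ((0.3, 0.7, 0.2), 8), ((0.5, -0.7, 0.4), 7), ((0.2, 0.6, 0.3), 2)]
top [ 0.38689083 -0.33461575  1.02224539]
[((0.5, -0.7, 0.5), 257), ((0.4, -0.7, 0.5), 242), ((0.4, -0.7, 0.4), 22), ((0.5, -0.7, 0.4), 1)]
to [0.52, 0.25, 0.25] 0 turn [6.549e+01 6.000e-02 9.000e-02] shift [ -19.2 -231.3  369.4]
to [0.52, 0.25, 0.25] -180 turn [-1.1451e+02 -1.0000e-01  7.0000e-02] shift [ -19.2 -231.3  369.4]
to [0.56, -0.1, 0.25] 0 turn [6.549e+01 6.000e-02 9.000e-02] shift [ -18.7 -533.2  551. ]
to [0.56, -0.1, 0.25] -180 turn [-1.1451e+02 -1.0000e-01  7.0000e-02] shift [ -18.7 -533.2  551. ]
to [0.375, -0.237, 0.1] 0 turn [6.549e+01 6.000e-02 9.000e-02] shift [ 131.7 -734.3  439.5]
to [0.375, -0.237, 0.1] -180 turn [-1.1451e+02 -1.0000e-01  7.0000e-02] shift [ 131.7 -734.3  439.5]
```

>>> step_arm(
  series=[
    [20,0,0,-20,-115,185,0.5],
    [30,0,0,-20,-231,369,0],
    [40,0,0,-20,-231,369,0],
    [40,0,0,-20,-231,369,0],
    [40,0,0,-20,-231,369,0],
    [40,0,0,-20,-231,369,0],
    [40,0,0,-20,-231,369,0],
    [40,0,0,-20,-231,369,0],
    [40,0,0,-20,-231,369,0],
    [65.5,0,0,-20,-533,551,0],
    [65.5,0,0,-20,-533,551,0],
    [65.5,0,0,-20,-533,551,0],
    [65.5,0,0,-20,-533,551,0],
    [65.5,0,0,-20,-533,551,0],
    [65.5,0,0,-20,-533,551,0],
    [65.5,0,0,-20,-533,551,0],
    [65.5,0,0,-20,-533,551,0],
    [65.5,0,0,-20,-533,551,0],
    [65.5,0,0,-20,-533,551,0],
    [65.5,0,0,-20,-533,551,0],
  ],
  squeeze=20,
)

```text
t: 2.1
tcp_pos: [0.5603, -0.0971, 0.251]
orientation: [0.5, 0.499, 0.501, -0.499]
contact_force: [-0.4, 0.9, -0.5]
gripper_width: 0.0
```

```bash
python3 - <<'E'
from h import *
s=arm.state();print(s["t"],s["joints"].round(2),s["tcp_pos"],s["gripper_width"],s["contact_force"]);print(R0().as_matrix().round(3))
delta([.375,-.2368,.10],-.6)
delta([.375,-.2368,.02],-.6)
E
```

```text
2.1 [-0.29  0.29  0.48  1.79 -0.15  1.1   0.25] [ 0.56028942 -0.09711452  0.2509994 ] 0.00020431839022225288 [-0.3898343   0.89075175 -0.5393872 ]
[[-0.001  1.     0.003]
 [ 0.001  0.003 -1.   ]
 [-1.    -0.001 -0.001]]
to [0.375, -0.2368, 0.1] -0.6 turn [ 0.79 -0.06  0.03] shift [ 151.  -185.7  139.2]
to [0.375, -0.2368, 0.02] -0.6 turn [ 0.79 -0.06  0.03] shift [ 231.  -185.6  139.3]
```

>>> step_arm(
  series=[
    [0.8,0,0,50,-95,139,0],
    [0.8,0,0,50,-186,139,0],
    [0.8,0,0,50,-186,139,0],
    [0.8,0,0,50,-186,139,0],
    [0.8,0,0,151,-189,139.5,0],
    [0.8,0,0,151,-189,139.5,0],
    [0.8,0,0,151,-189,139.5,0],
    [0.8,0,0,151,-189,139.5,0],
    [0.8,0,0,151,-189,139.5,0],
    [0.8,0,0,151,-189,139.5,0],
  ],
)

```text
t: 3.1
tcp_pos: [0.3732, -0.2386, 0.1015]
orientation: [0.498, 0.504, 0.496, -0.502]
contact_force: [-0.3, -0.5, 1.0]
gripper_width: -0.001
```

```bash
python3 - <<'E'
from h import *
s=arm.state();print(s["t"],s["joints"].round(2),s["tcp_pos"],s["contact_force"])
delta([.372,-.2368,.012],-.6)
a,_=cams.snapshot("top");b,_=cams.snapshot("scene")
a=cv2.resize(a[200:340,200:360],(640,560));b=b[150:290,180:340];b=cv2.resize(b,(640,560))
cv2.imwrite("pics/t1.png",a[:,:,::-1]);cv2.imwrite("pics/s1.png",b[:,:,::-1])
E
```

```text
3.1 [ 0.02  0.3   0.54  2.22 -0.24  0.68  0.72] [ 0.37324405 -0.23862409  0.10154004] [-0.30750366 -0.49259879  0.99792304]
to [0.372, -0.2368, 0.012] -0.6 turn [-0.08  0.05 -0.18] shift [89.5 -1.5 -1.9]
```

View pics/t1.png

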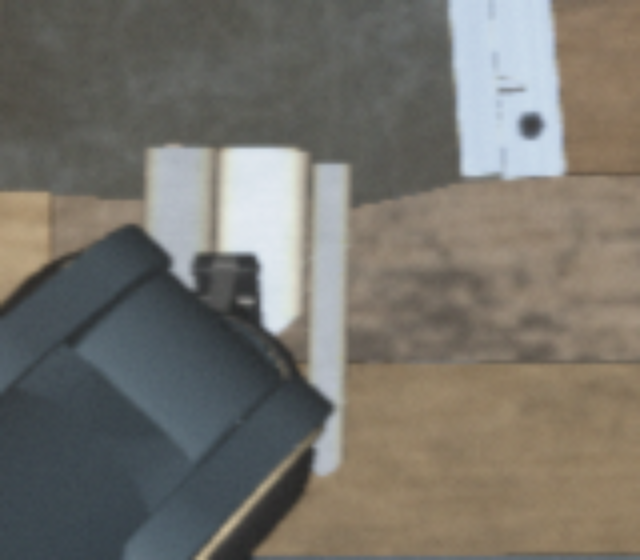

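View pics/s1.png

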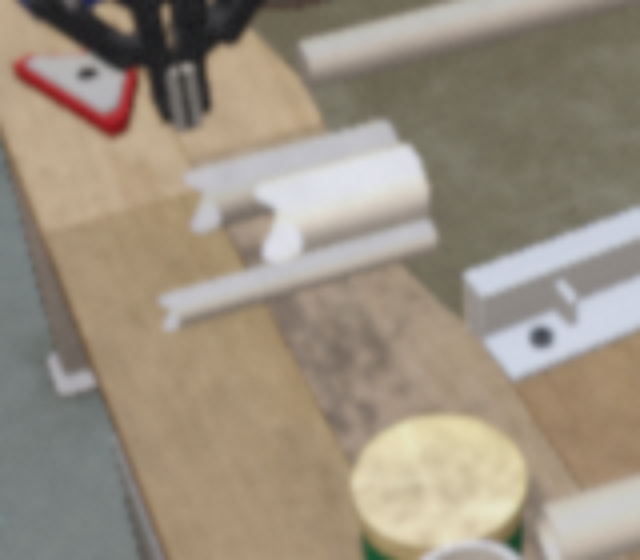

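>>> step_arm(
  series=[
    [0,0,0,45,-1.5,-2,0],
    [0,0,0,70,-1.5,-2,0],
    [0,0,0,89,-1.5,-2,0],
    [0,0,0,89,-1.5,-2,0],
    [0,0,0,89,-1.5,-2,0],
  ],
)

```text
t: 3.7
tcp_pos: [0.3705, -0.237, 0.0119]
orientation: [0.497, 0.504, 0.496, -0.503]
contact_force: [-0.4, -0.2, 0.7]
gripper_width: -0.001
```

```bash
python3 - <<'E'
from h import *
s=arm.state();print(s["t"],s["tcp_pos"],s["contact_force"]);print(R0().as_matrix().round(3))
b,_=cams.snapshot("scene")
b=b[150:290,180:340];b=cv2.resize(b,(640,560))
cv2.imwrite("pics/s2.png",b[:,:,::-1])
E
```

```text
3.7 [ 0.3704602  -0.2370235   0.01192672] [-0.43332356 -0.16083583  0.67741337]
[[ 0.001  1.    -0.014]
 [-0.    -0.014 -1.   ]
 [-1.     0.001  0.   ]]
```

View pics/s2.png

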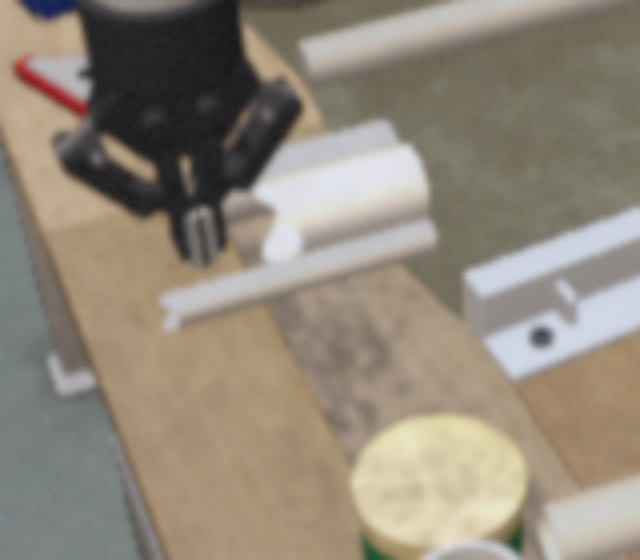

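>>> step_arm(
  series=[
    [0,0,0,0,4,0,0],
    [0,0,0,0,8,0,0],
    [0,0,0,0,12,0,0],
    [0,0,0,0,15,0,0],
    [0,0,0,0,18,0,0],
    [0,0,0,0,21,0,0],
    [0,0,0,0,24,0,0],
    [0,0,0,0,27,0,0],
    [0,0,0,0,30,0,0],
    [0,0,0,0,33,0,0],
    [0,0,0,0,36,0,0],
    [0,0,0,0,40,0,0],
  ],
)

```text
t: 4.95
tcp_pos: [0.41, -0.2373, 0.0112]
orientation: [0.496, 0.504, 0.497, -0.503]
contact_force: [-0.1, -0.4, 0.1]
gripper_width: -0.003
```

```bash
python3 - <<'E'
from h import *
s=arm.state();print(s["t"],s["tcp_pos"],s["contact_force"])
a,_=cams.snapshot("top");a=cv2.resize(a[100:340,200:360],(533,800))[:600+150]
b,_=cams.snapshot("scene")
b=b[150:290,180:340];b=cv2.resize(b,(533,466))
a=cv2.resize(a,(380,533))[:466]
a=np.hstack([a,b[:a.shape[0]]])[:,:800]
cv2.imwrite("pics/s3.png",a[:,:,::-1])
E
```

```text
4.95 [ 0.41002024 -0.23729869  0.01120468] [-0.07905921 -0.41728248  0.11264091]
```

View pics/s3.png

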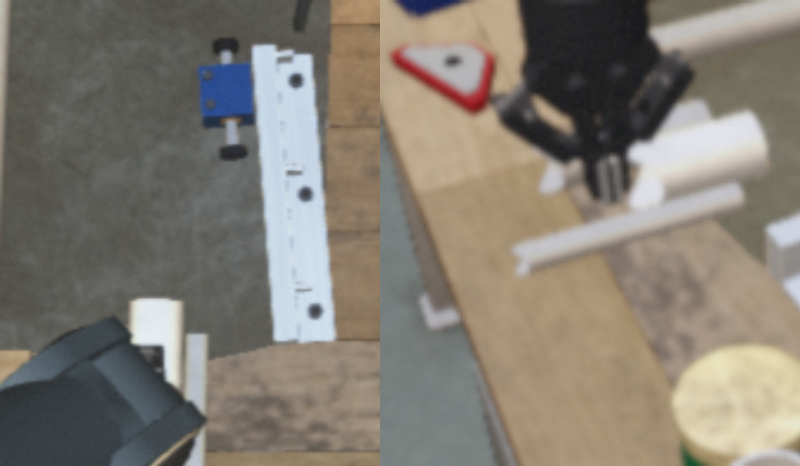

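```bash
cat >> h.py <<'E'
def tubes(n="top"):
    p,d=cams.snapshot(n);W=world(n,d);return p,d,W
E
python3 - <<'E'
from h import *
p,d,W=tubes();z=W[...,2]
def far(y0,y1,zl,zh,tag):
    m=(W[...,1]>y0)&(W[...,1]<y1)&(z>zl)&(z<zh)&(W[...,0]>.36)&(W[...,0]<.63)
    print(tag,np.percentile(W[m][:,0],[99.5]),len(W[m]),np.median(W[m][:,1]))
far(-.245,-.23,.035,.055,"big");far(-.274,-.264,.012,.03,"thin");far(-.205,-.188,.025,.04,"mid")
f=np.load("top0.npz");W=world("top",f["d"]);z=W[...,2]
far(-.245,-.23,.035,.055,"big0");far(-.274,-.264,.012,.03,"thin0");far(-.205,-.188,.025,.04,"mid0")
E
```

```text
big [0.51244743] 152 -0.23722477031648073
thin [0.4861996] 254 -0.26949743593917697Traceback (most recent call last):
  File "<stdin>", line 6, in <module>
  File "<stdin>", line 5, in far
    return _quantile_unchecked(
        a, q, axis, out, overwrite_input, method, keepdims, weights)
    return _ureduce(a,
                    func=_quantile_ureduce_func,
    ...<5 lines>...
                    overwrite_input=overwrite_input,
                    method=method)
    r = func(a, **kwargs)
    result = _quantile(arr,
                       quantiles=q,
    ...<2 lines>...
                       out=out,
                       weights=wgt)
    slices_having_nans = np.isnan(arr[-1, ...])
                                  ~~~^^^^^^^^^
IndexError: index -1 is out of bounds for axis 0 with size 0
```

>>> step_arm(
  series=[
    [0,0,0,0,4,0,0],
    [0,0,0,0,8,0,0],
    [0,0,0,0,12,0,0],
    [0,0,0,0,16,0,0],
    [0,0,0,0,20,0,0],
    [0,0,0,0,24,0,0],
    [0,0,0,0,28,0,0],
    [0,0,0,0,32,0,0],
    [0,0,0,0,36,0,0],
    [0,0,0,0,40,0,0],
    [0,0,0,0,44,0,0],
    [0,0,0,0,48,0,0],
    [0,0,0,0,52,0,0],
    [0,0,0,0,56,0,0],
    [0,0,0,0,60,0,0],
    [0,0,0,0,65,0,0],
    [0,0,0,0,70,0,0],
    [0,0,0,0,75,0,0],
    [0,0,0,0,80,0,0],
    [0,0,0,0,81,0,0],
  ],
)

```text
t: 7.1
tcp_pos: [0.4919, -0.2384, 0.0113]
orientation: [0.497, 0.504, 0.496, -0.503]
contact_force: [-1.4, 0.4, 1.1]
gripper_width: -0.001
```

>>> step_arm(
  series=[
    [0,0,0,0,-5,0,0],
    [0,0,0,0,-15,0,0],
    [0,0,0,-40,-15,0,0],
    [0,0,0,-80,-15,0,0.1],
    [0,0,0,-120,-15,0,0.25],
    [0,0,0,-130,-15,-100,0.25],
    [0,0,0,-130,-15,-100,0.25],
    [0,0,0,-130,-15,-100,0.25],
    [0,0,0,-130,-15,-100,0.25],
    [0,0,0,-130,-15,-100,0.25],
  ],
)

```text
t: 8.1
tcp_pos: [0.4764, -0.1394, 0.1412]
orientation: [-0.496, -0.504, -0.496, 0.504]
contact_force: [-0.2, -1.1, 0.2]
gripper_width: 0.251
```

```bash
python3 - <<'E'
from h import *
s=arm.state();print(s["t"],s["tcp_pos"],s["contact_force"],s["gripper_width"])
p,d,W=tubes();z=W[...,2];np.savez("top4.npz",p=p,d=d)
def far(y0,y1,zl,zh,tag):
    m=(W[...,1]>y0)&(W[...,1]<y1)&(z>zl)&(z<zh)&(W[...,0]>.3)&(W[...,0]<.63)
    if m.sum()==0:print(tag,"none");return
    q=W[m];k=np.polyfit(q[:,0],q[:,1],1) 
    print(tag,np.percentile(q[:,0],[.5,99.5]),len(W[m]),np.median(q[:,1]),k)
far(-.257,-.217,.035,.055,"big");far(-.274,-.264,.012,.03,"thin");far(-.205,-.188,.025,.04,"mid")
cv2.imwrite("pics/t4.png",cv2.resize(p[100:340,200:400],(666,600+200))[200:,:,::-1])
E
```

```text
8.1 [ 0.47642995 -0.139423    0.14119331] [-0.17707457 -1.14438642  0.22514217] 0.25131019879310024
big [0.50691754 0.59464708] 796 -0.2393744256537194 [-0.00679836 -0.235451  ]
thin [0.33896529 0.48596833] 405 -0.2693663448770138 [-0.00105425 -0.26875904]
mid [0.37496737 0.49423611] 552 -0.19678316692166423 [-0.00202067 -0.19579951]
```

View pics/t4.png

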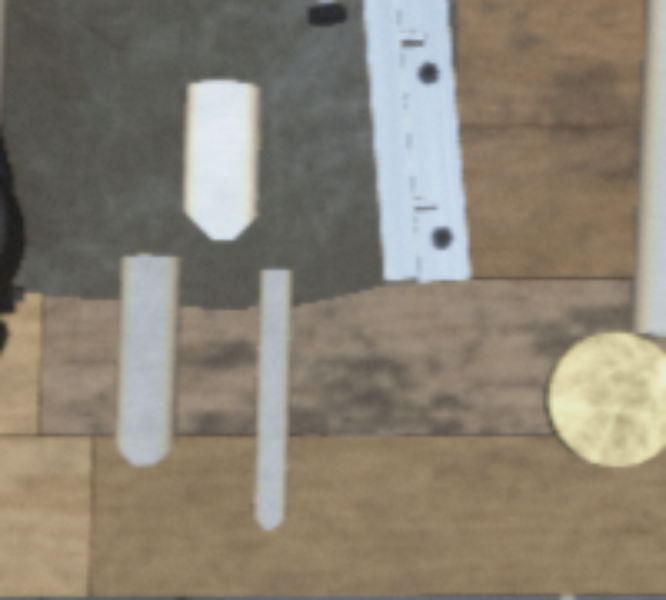

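```bash
python3 - <<'E'
from h import *
delta([.550,-.185,.1412],4.28)
delta([.550,-.185,.012],4.28)
E
```

```text
to [0.55, -0.185, 0.1412] 4.28 turn [-5.25  0.03  0.01] shift [-0.  74.3 43.9]
to [0.55, -0.185, 0.012] 4.28 turn [-5.25  0.03  0.01] shift [129.2  74.3  43.8]
```

>>> step_arm(
  series=[
    [-5.2,0,0,0,40,24,0.3],
    [-5.2,0,0,0,74,44,0.3],
    [-5.2,0,0,0,74,44,0.3],
    [-5.2,0,0,0,74,44,0.3],
    [-5.2,0,0,45,74,44,0.3],
    [-5.2,0,0,90,74,44,0.3],
    [-5.2,0,0,115,74,44,0.3],
    [-5.2,0,0,128,74,44,0.3],
    [-5.2,0,0,128,74,44,0.3],
    [-5.2,0,0,128,74,44,0.3],
  ],
)

```text
t: 9.15
tcp_pos: [0.5509, -0.1839, 0.0143]
orientation: [0.519, 0.481, 0.518, -0.48]
contact_force: [-0.6, -0.3, -0.2]
gripper_width: 0.3
```

```bash
python3 - <<'E'
from h import *
s=arm.state();print(s["t"],s["tcp_pos"],s["contact_force"],s["gripper_width"]);print(R0().as_matrix().round(3))
b,_=cams.snapshot("scene")
b=b[130:270,200:360];b=cv2.resize(b,(640,560))
cv2.imwrite("pics/s5.png",b[:,:,::-1])
E
```

```text
9.15 [ 0.55085132 -0.18385924  0.01434181] [-0.57334287 -0.34418385 -0.20601999] 0.2995851973391505
[[ 0.001  0.997  0.076]
 [-0.     0.076 -0.997]
 [-1.     0.001  0.   ]]
```

View pics/s5.png

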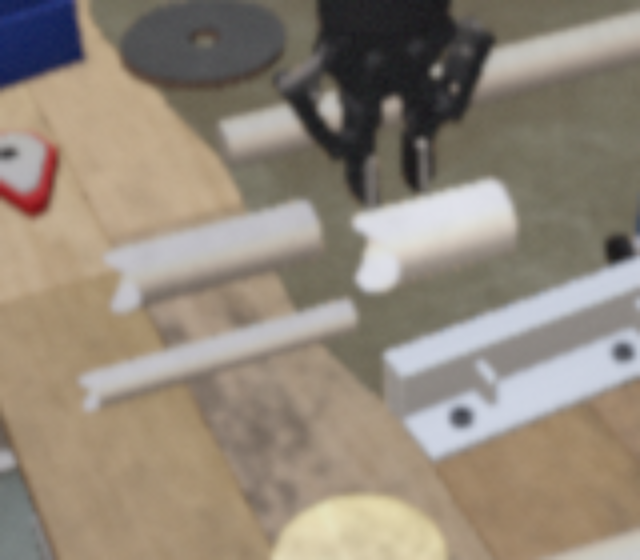

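>>> step_arm(
  series=[
    [0,0,0,0,0,10,0.3],
    [0,0,0,0,0,18,0.3],
    [0,0,0,0,0,22,0.3],
    [0,0,0,0,0,26,0.3],
    [0,0,0,0,0,30,0.3],
    [0,0,0,0,0,34,0.3],
    [0,0,0,0,0,38,0.3],
    [0,0,0,0,0,42,0.3],
    [0,0,0,0,0,46,0.3],
    [0,0,0,0,0,50,0.3],
    [0,0,0,0,0,54,0.3],
    [0,0,0,0,0,58,0.3],
    [0,0,0,0,0,62,0.3],
    [0,0,0,0,0,66,0.3],
    [0,0,0,0,0,70,0.3],
    [0,0,0,0,0,74,0.3],
    [0,0,0,0,0,78,0.3],
    [0,0,0,0,0,80,0.3],
    [0,0,0,0,0,80,0.3],
  ],
)

```text
t: 11.1
tcp_pos: [0.5565, -0.2641, 0.0133]
orientation: [0.519, 0.48, 0.518, -0.481]
contact_force: [-0.0, -0.2, 0.1]
gripper_width: 0.302
```

```bash
python3 - <<'E'
from h import *
s=arm.state();print(s["t"],s["tcp_pos"],s["contact_force"],s["gripper_width"])
b,_=cams.snapshot("scene")
b=b[130:270,200:360];b=cv2.resize(b,(640,560))
cv2.imwrite("pics/s6.png",b[:,:,::-1])
E
```

```text
11.1 [ 0.55653257 -0.26405625  0.01326491] [-0.00827129 -0.2172341   0.10965288] 0.3016198690543154
```

View pics/s6.png

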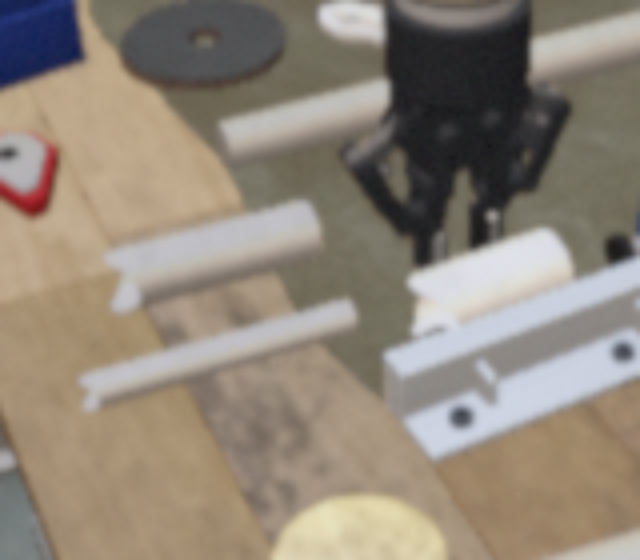

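Aligned with the fence and a little short of it. I'll approach in 1 mm rows.

>>> step_arm(
  series=[
    [0,0,0,0,0,1,0.3],
    [0,0,0,0,0,2,0.3],
    [0,0,0,0,0,3,0.3],
    [0,0,0,0,0,4,0.3],
    [0,0,0,0,0,5,0.3],
    [0,0,0,0,0,6,0.3],
    [0,0,0,0,0,7,0.3],
    [0,0,0,0,0,8,0.3],
    [0,0,0,0,0,8,0.3],
  ],
)

```text
t: 12.05
tcp_pos: [0.5572, -0.2715, 0.0132]
orientation: [0.519, 0.481, 0.519, -0.481]
contact_force: [0.5, 1.4, 0.4]
gripper_width: 0.297
```

>>> step_arm(
  series=[
    [0,0,0,0,0,1,0.3],
    [0,0,0,0,0,2,0.3],
    [0,0,0,0,0,2,0.3],
  ],
)

```text
t: 12.35
tcp_pos: [0.5574, -0.2734, 0.0133]
orientation: [0.519, 0.48, 0.519, -0.481]
contact_force: [-0.2, 0.8, -0.3]
gripper_width: 0.297
```

>>> step_arm(
  series=[
    [0,0,0,0,0,1,0.3],
    [0,0,0,0,0,2,0.3],
    [0,0,0,0,0,2,0.3],
  ],
)

```text
t: 12.65
tcp_pos: [0.5574, -0.2734, 0.0132]
orientation: [0.518, 0.481, 0.52, -0.48]
contact_force: [-0.8, 5.0, 2.7]
gripper_width: 0.299
```

>>> step_arm(
  series=[
    [0,0,0,0,0,1,0.3],
    [0,0,0,0,0,1,0.3],
  ],
)

```text
t: 12.85
tcp_pos: [0.5574, -0.2734, 0.0132]
orientation: [0.518, 0.481, 0.521, -0.479]
contact_force: [-2.4, 7.2, 4.9]
gripper_width: 0.299
```

>>> step_arm(
  series=[
    [0,0,0,0,0,0,0.3],
    [0,0,0,0,0,-6,0.3],
    [0,0,0,0,0,-20,0.3],
    [0,0,0,0,0,-35,0.3],
    [0,0,0,-45,0,-60,0.3],
    [0,0,0,-90,0,-100,0],
    [0,0,0,-130,0,-130,0],
    [0,0,0,-130,0,-130,0],
    [0,0,0,-130,0,-130,0],
    [0,0,0,-130,0,-130,0],
  ],
)

```text
t: 13.85
tcp_pos: [0.5468, -0.1467, 0.1423]
orientation: [0.518, 0.48, 0.519, -0.481]
contact_force: [0.3, -0.3, 0.1]
gripper_width: -0.002
```

```bash
cat >> h.py <<'E'
def big(tag):
    p,d,W=tubes();z=W[...,2]
    n=W[...,1]-(-.3712+.07477*W[...,0])
    m=(n>.004)&(n<.045)&(z>.035)&(z<.052)&(W[...,0]>.45)&(W[...,0]<.66)&(p.min(2)>110)
    q=W[m];M=[]
    for x in np.arange(q[:,0].min()+.005,q[:,0].max()-.01,.004):
        r=q[abs(q[:,0]-x)<.002]
        if len(r)>3:M.append((x,(r[:,1].min()+r[:,1].max())/2))
    M=np.array(M);k=np.polyfit(M[:,0],M[:,1],1);print(tag,"x",np.percentile(q[:,0],[.3,99.7]),"slope",k[0],"y at mid",np.polyval(k,q[:,0].mean()),"n",(np.polyval(k,q[:,0].mean())+.3712-.07477*q[:,0].mean())*.997)
    for t,a in(("thin",(-.274,-.264,.012,.03)),("mid",(-.205,-.188,.025,.04))):
        m=(W[...,1]>a[0])&(W[...,1]<a[1])&(z>a[2])&(z<a[3])&(W[...,0]>.3)&(W[...,0]<.52);print(t,np.percentile(W[m][:,0],[.5,99.5]),np.median(W[m][:,1]))
    return p,W
E
python3 - <<'E'
from h import *
s=arm.state();print(s["t"],s["tcp_pos"],s["contact_force"],s["gripper_width"])
p,W=big("big")
cv2.imwrite("pics/t7.png",cv2.resize(p[100:340,200:400],(666,800))[:600,:,::-1])
E
```

```text
13.85 [ 0.54683618 -0.14671289  0.14234923] [ 0.30781275 -0.26761494  0.09688743] -0.0019028651217795468
big x [0.51197098 0.60065308] slope 0.07369476405595615 y at mid -0.30660300619846215 n 0.022810111356456816
thin [0.33894776 0.48589705] -0.2694046584878773
mid [0.37495539 0.49407462] -0.1968321859498689
```

View pics/t7.png

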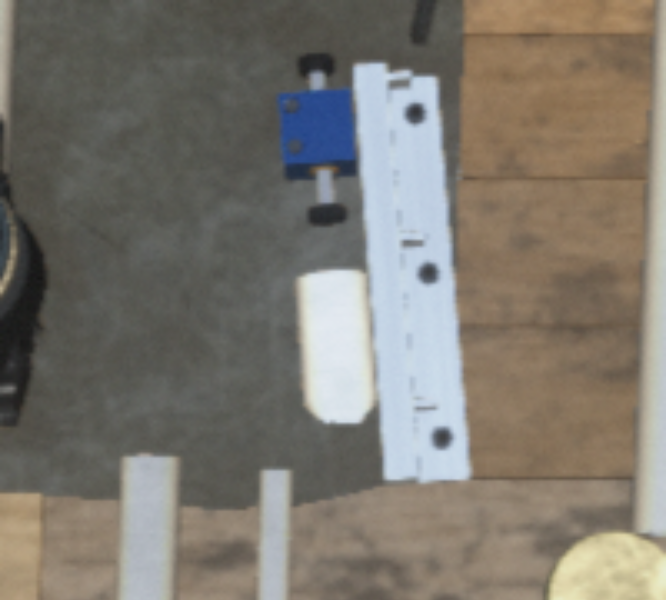

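```bash
python3 - <<'E'
from h import *
delta([.478,-.3125,.1412],4.28)
delta([.478,-.3125,.014],4.28)
E
```

```text
to [0.478, -0.3125, 0.1412] 4.28 turn [0.03 0.01 0.15] shift [  0.9 -80.7 159.6]
to [0.478, -0.3125, 0.014] 4.28 turn [0.03 0.01 0.15] shift [128.1 -80.4 159.6]
```

>>> step_arm(
  series=[
    [0,0,0,0,-40,40,0],
    [0,0,0,0,-81,80,0],
    [0,0,0,0,-81,120,0],
    [0,0,0,0,-81,160,0],
    [0,0,0,0,-81,160,0],
    [0,0,0,0,-81,160,0],
    [0,0,0,40,-81,160,0],
    [0,0,0,80,-81,160,0],
    [0,0,0,110,-81,160,0],
    [0,0,0,128,-81,160,0],
    [0,0,0,128,-81,160,0],
    [0,0,0,128,-81,160,0],
  ],
)

```text
t: 15.1
tcp_pos: [0.479, -0.3114, 0.0149]
orientation: [0.518, 0.48, 0.519, -0.48]
contact_force: [-0.6, -0.4, 1.1]
gripper_width: -0.0
```

```bash
python3 - <<'E'
from h import *
s=arm.state();print(s["t"],s["tcp_pos"],s["contact_force"],(s["tcp_pos"][1]+.3712-.07477*s["tcp_pos"][0])*.997);print(R0().as_matrix().round(3))
b,_=cams.snapshot("scene")
b=b[130:270,220:420];b=cv2.resize(b,(800,560))
cv2.imwrite("pics/s8.png",b[:,:,::-1])
E
```

```text
15.1 [ 0.47903191 -0.31138976  0.01486641] [-0.57414284 -0.40952948  1.10251985] 0.02392104478789517
[[-0.001  0.997  0.077]
 [ 0.001  0.077 -0.997]
 [-1.    -0.001 -0.001]]
```

View pics/s8.png

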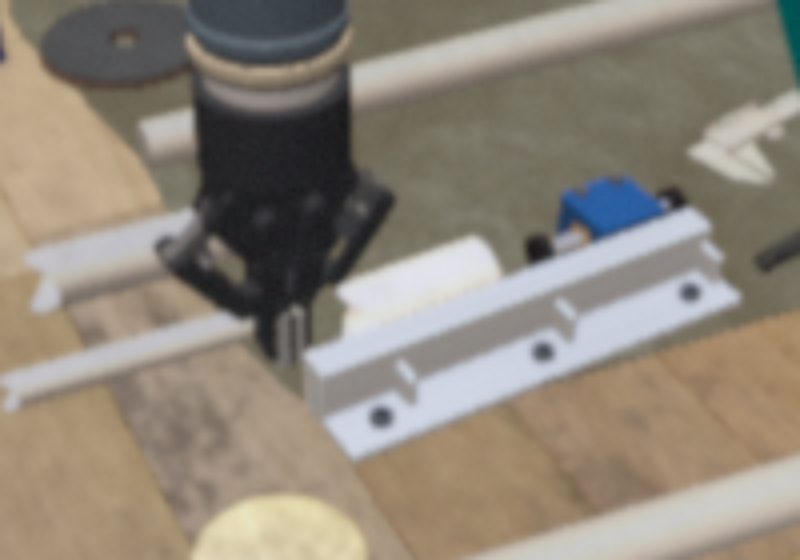

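>>> step_arm(
  series=[
    [0,0,0,0,5,0,0],
    [0,0,0,0,10,0,0],
    [0,0,0,0,14,0,0],
    [0,0,0,0,17,0,0],
    [0,0,0,0,20,0,0],
    [0,0,0,0,23,0,0],
    [0,0,0,0,26,0,0],
    [0,0,0,0,28,0,0],
    [0,0,0,0,30,0,0],
    [0,0,0,0,32,0,0],
    [0,0,0,0,34,0,0],
    [0,0,0,0,34,0,0],
  ],
)

```text
t: 16.35
tcp_pos: [0.514, -0.3095, 0.0152]
orientation: [0.519, 0.481, 0.519, -0.48]
contact_force: [-0.4, -0.2, -0.3]
gripper_width: -0.003
```

```bash
python3 - <<'E'
from h import *
s=arm.state();print(s["t"],s["tcp_pos"],s["contact_force"],(s["tcp_pos"][1]+.3712-.07477*s["tcp_pos"][0])*.997)
p,W=tubes()[::2]
cv2.imwrite("pics/t9.png",cv2.resize(p[110:260,240:390],(600,600),interpolation=cv2.INTER_CUBIC)[:,:,::-1])
E
```

```text
16.35 [ 0.51396549 -0.30947876  0.01522792] [-0.41324857 -0.16949298 -0.33268559] 0.0232221684229128
```

View pics/t9.png

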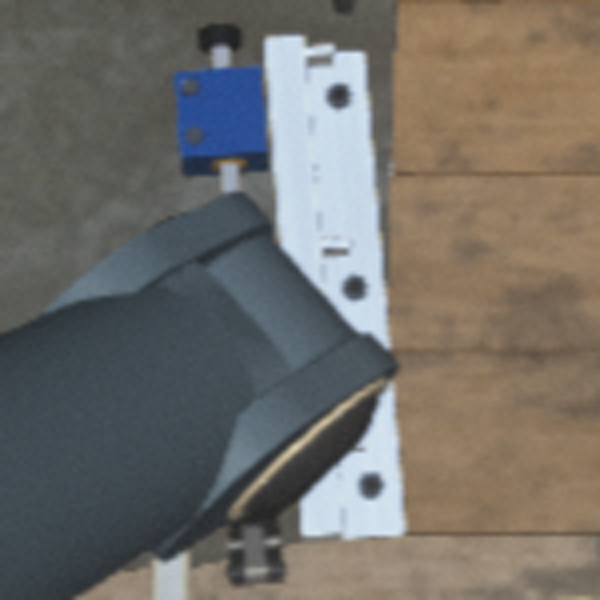

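>>> step_arm(
  series=[
    [0,0,0,0,1,0,0],
    [0,0,0,0,2,0,0],
    [0,0,0,0,3,0,0],
    [0,0,0,0,3,0,0],
  ],
)

```text
t: 16.8
tcp_pos: [0.5161, -0.3093, 0.0153]
orientation: [0.519, 0.481, 0.519, -0.48]
contact_force: [-1.1, -0.4, 0.8]
gripper_width: 0.0
```

>>> step_arm(
  series=[
    [0,0,0,0,1,0,0],
    [0,0,0,0,2,0,0],
    [0,0,0,0,2,0,0],
  ],
)

```text
t: 17.1
tcp_pos: [0.5184, -0.3092, 0.0153]
orientation: [0.519, 0.481, 0.519, -0.48]
contact_force: [-1.3, -0.4, 0.3]
gripper_width: 0.002
```

>>> step_arm(
  series=[
    [0,0,0,0,1,0,0],
    [0,0,0,0,2,0,0],
    [0,0,0,0,2,0,0],
  ],
)

```text
t: 17.4
tcp_pos: [0.5204, -0.309, 0.0153]
orientation: [0.519, 0.481, 0.519, -0.48]
contact_force: [-0.9, 0.2, 0.3]
gripper_width: -0.002
```

>>> step_arm(
  series=[
    [0,0,0,0,1,0,0],
    [0,0,0,0,2,0,0],
    [0,0,0,0,2,0,0],
  ],
)

```text
t: 17.7
tcp_pos: [0.5223, -0.3089, 0.0153]
orientation: [0.519, 0.481, 0.519, -0.48]
contact_force: [-1.1, 0.1, 1.1]
gripper_width: 0.0
```

>>> step_arm(
  series=[
    [0,0,0,0,1,0,0],
    [0,0,0,0,1,0,0],
  ],
)

```text
t: 17.9
tcp_pos: [0.5232, -0.3088, 0.0153]
orientation: [0.519, 0.48, 0.519, -0.48]
contact_force: [-0.9, 0.7, -0.4]
gripper_width: -0.001
```

>>> step_arm(
  series=[
    [0,0,0,0,1,0,0],
    [0,0,0,0,1,0,0],
  ],
)

```text
t: 18.1
tcp_pos: [0.5242, -0.3087, 0.0153]
orientation: [0.519, 0.481, 0.519, -0.48]
contact_force: [-0.4, 0.2, 0.2]
gripper_width: -0.002
```

>>> step_arm(
  series=[
    [0,0,0,0,1,0,0],
    [0,0,0,0,1,0,0],
  ],
)

```text
t: 18.3
tcp_pos: [0.5252, -0.3086, 0.0152]
orientation: [0.519, 0.481, 0.519, -0.48]
contact_force: [-1.6, 0.4, 0.6]
gripper_width: -0.001
```

>>> step_arm(
  series=[
    [0,0,0,0,1,0,0],
    [0,0,0,0,1,0,0],
  ],
)

```text
t: 18.5
tcp_pos: [0.5262, -0.3086, 0.0153]
orientation: [0.519, 0.48, 0.519, -0.48]
contact_force: [-0.9, 0.1, 0.6]
gripper_width: 0.003
```

>>> step_arm(
  series=[
    [0,0,0,0,1,0,0],
    [0,0,0,0,1,0,0],
  ],
)

```text
t: 18.7
tcp_pos: [0.5272, -0.3084, 0.0153]
orientation: [0.519, 0.481, 0.519, -0.48]
contact_force: [-1.8, -0.2, 0.8]
gripper_width: 0.0
```

>>> step_arm(
  series=[
    [0,0,0,0,1,0,0],
    [0,0,0,0,1,0,0],
  ],
)

```text
t: 18.9
tcp_pos: [0.5282, -0.3084, 0.0153]
orientation: [0.519, 0.481, 0.519, -0.48]
contact_force: [-1.1, 0.8, 0.6]
gripper_width: -0.002
```

>>> step_arm(
  series=[
    [0,0,0,0,1,0,0],
    [0,0,0,0,1,0,0],
  ],
)

```text
t: 19.1
tcp_pos: [0.5292, -0.3083, 0.0153]
orientation: [0.519, 0.481, 0.519, -0.48]
contact_force: [-1.1, -0.2, 0.3]
gripper_width: 0.001
```

>>> step_arm(
  series=[
    [0,0,0,0,1,0,0],
    [0,0,0,0,1,0,0],
  ],
)

```text
t: 19.3
tcp_pos: [0.5302, -0.3082, 0.0153]
orientation: [0.519, 0.481, 0.519, -0.48]
contact_force: [-0.8, 0.0, -0.4]
gripper_width: 0.0
```

>>> step_arm(
  series=[
    [0,0,0,0,1,0,0],
    [0,0,0,0,1,0,0],
  ],
)

```text
t: 19.5
tcp_pos: [0.5312, -0.3081, 0.0152]
orientation: [0.519, 0.481, 0.519, -0.48]
contact_force: [-0.4, -0.5, 0.7]
gripper_width: 0.003
```

>>> step_arm(
  series=[
    [0,0,0,0,1,0,0],
    [0,0,0,0,1,0,0],
  ],
)

```text
t: 19.7
tcp_pos: [0.5322, -0.3081, 0.0153]
orientation: [0.519, 0.481, 0.519, -0.48]
contact_force: [-0.6, 0.3, 0.5]
gripper_width: -0.001
```

```bash
python3 - <<'E'
from h import *
s=arm.state();print(s["t"],s["tcp_pos"],s["contact_force"])
b,_=cams.snapshot("scene")
b=b[160:250,280:420];b=cv2.resize(b,(800,514),interpolation=cv2.INTER_CUBIC)
cv2.imwrite("pics/s10.png",b[:,:,::-1])
E
```

```text
19.7 [ 0.53221746 -0.30807458  0.01525775] [-0.62791852  0.32332187  0.46992429]
```

View pics/s10.png

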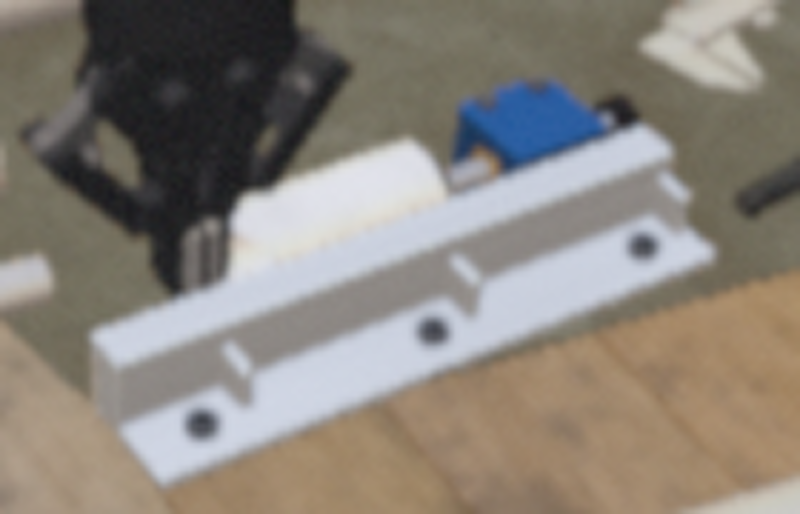

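>>> step_arm(
  series=[
    [0,0,0,0,1,0,0],
    [0,0,0,0,1,0,0],
  ],
)

```text
t: 19.95
tcp_pos: [0.533, -0.308, 0.0152]
orientation: [0.519, 0.48, 0.519, -0.48]
contact_force: [-0.3, -1.0, 1.4]
gripper_width: -0.003
```

>>> step_arm(
  series=[
    [0,0,0,0,1,0,0],
    [0,0,0,0,1,0,0],
  ],
)

```text
t: 20.15
tcp_pos: [0.5333, -0.3081, 0.0152]
orientation: [0.518, 0.48, 0.519, -0.481]
contact_force: [-3.7, -0.7, 2.4]
gripper_width: 0.0
```

>>> step_arm(
  series=[
    [0,0,0,0,1,0,0],
    [0,0,0,0,1,0,0],
  ],
)

```text
t: 20.35
tcp_pos: [0.5335, -0.308, 0.0152]
orientation: [0.518, 0.48, 0.519, -0.481]
contact_force: [-5.7, 0.9, 4.4]
gripper_width: -0.0
```

>>> step_arm(
  series=[
    [0,0,0,0,1,0,0],
    [0,0,0,0,1,0,0],
  ],
)

```text
t: 20.55
tcp_pos: [0.5336, -0.308, 0.0152]
orientation: [0.517, 0.48, 0.52, -0.481]
contact_force: [-8.2, 0.6, 6.2]
gripper_width: 0.001
```

>>> step_arm(
  series=[
    [0,0,0,0,1,0,0],
    [0,0,0,0,1,0,0],
  ],
)

```text
t: 20.75
tcp_pos: [0.5337, -0.3079, 0.0152]
orientation: [0.517, 0.48, 0.52, -0.482]
contact_force: [-8.6, 1.4, 7.8]
gripper_width: -0.003
```

>>> step_arm(
  series=[
    [0,0,0,0,0.5,0,0],
    [0,0,0,0,0.5,0,0],
    [0,0,0,0,0.5,0,0],
    [0,0,0,0,0.5,0,0],
  ],
)

```text
t: 21.15
tcp_pos: [0.5338, -0.308, 0.0152]
orientation: [0.516, 0.48, 0.52, -0.482]
contact_force: [-11.3, 1.5, 8.3]
gripper_width: 0.004
```

```bash
python3 - <<'E'
from h import *
s=arm.state();print(s["t"],s["tcp_pos"],s["contact_force"],s["torque"])
b,_=cams.snapshot("scene")
b=b[160:250,280:420];b=cv2.resize(b,(800,514),interpolation=cv2.INTER_CUBIC)
cv2.imwrite("pics/s11.png",b[:,:,::-1])
E
```

```text
21.15 [ 0.5337518  -0.30796889  0.01522115] [-11.33146462   1.4564086    8.26135808] [0.16778627 1.98396462 0.00393736]
```

View pics/s11.png

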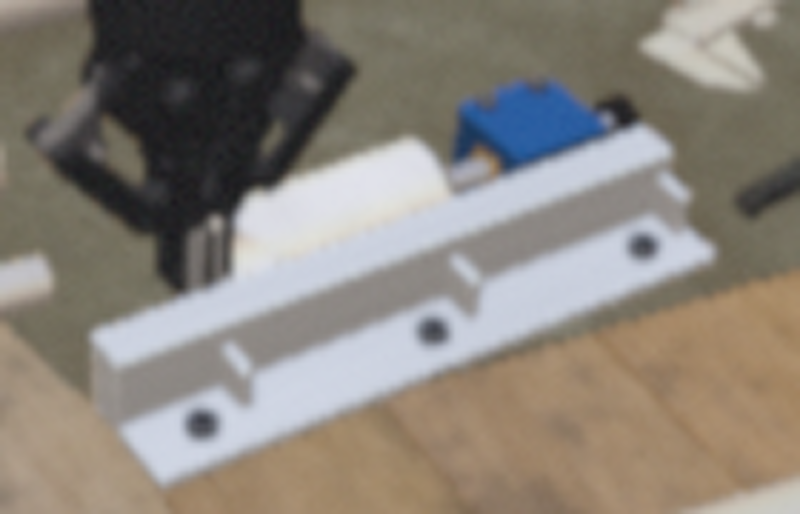

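>>> step_arm(
  series=[
    [0,0,0,-1.5,0,0,0],
    [0,0,0,-3,0,0,0],
    [0,0,0,-3,0,0,0],
  ],
)

```text
t: 21.5
tcp_pos: [0.5347, -0.3077, 0.0174]
orientation: [0.517, 0.48, 0.52, -0.482]
contact_force: [-6.6, -0.5, -0.2]
gripper_width: 0.003
```

>>> step_arm(
  series=[
    [0,0,0,0,1,0,0],
    [0,0,0,0,1,0,0],
  ],
)

```text
t: 21.7
tcp_pos: [0.5349, -0.3076, 0.017]
orientation: [0.516, 0.48, 0.521, -0.482]
contact_force: [-8.3, -0.6, 1.4]
gripper_width: 0.003
```

```bash
python3 - <<'E'
from h import *
s=arm.state();print(s["t"],s["tcp_pos"],s["contact_force"],s["torque"]);R=R0();print(R.as_matrix().round(4))
E
```

```text
21.7 [ 0.53486715 -0.30758666  0.01703048] [-8.29684495 -0.5831325   1.37595272] [-0.08442677  1.54014498 -0.06775409]
[[-0.0064  0.9971  0.0754]
 [ 0.0018  0.0754 -0.9972]
 [-1.     -0.0063 -0.0023]]
```

>>> step_arm(
  series=[
    [0,0,0,-0.5,1,0,0],
    [0,0,0,-0.5,1,0,0],
    [0,0,0,-0.5,1,0,0],
    [0,0,0,-0.5,1,0,0],
    [0,0,0,-0.5,1,0,0],
    [0,0,0,-0.5,1,0,0],
  ],
)

```text
t: 22.3
tcp_pos: [0.5351, -0.3076, 0.0173]
orientation: [0.516, 0.48, 0.521, -0.482]
contact_force: [-8.9, -1.3, 0.5]
gripper_width: -0.001
```

```bash
python3 - <<'E'
from h import *
s=arm.state();print(s["t"],s["tcp_pos"],s["contact_force"],s["torque"])
E
```

```text
22.3 [ 0.53514888 -0.30758494  0.01734588] [-8.93455632 -1.34822503  0.5012821 ] [-0.03461418  1.7653034   0.00316119]
```

>>> step_arm(
  series=[
    [0,0,0,0,-2,0,0],
    [0,0,0,0,-4,0,0],
    [0,0,0,0,-6,0,0],
    [0,0,0,0,-8,0,0],
    [0,0,0,0,-12,0,0],
    [0,0,0,0,-20,0,0],
    [0,0,0,-40,-22,0,0],
    [0,0,0,-85,-22,0,0],
    [0,0,0,-130,-22,0,0],
    [0,0,0,-130,-60,-100,0],
    [0,0,0,-130,-60,-160,0],
    [0,0,0,-130,-60,-200,0],
    [0,0,0,-130,-60,-200,0],
    [0,0,0,-130,-60,-200,0],
    [0,0,0,-130,-60,-200,0],
  ],
)

```text
t: 23.8
tcp_pos: [0.4644, -0.1111, 0.1491]
orientation: [0.52, 0.48, 0.52, -0.479]
contact_force: [-0.4, -0.7, -0.2]
gripper_width: -0.0
```

```bash
python3 - <<'E'
from h import *
s=arm.state();print(s["t"],s["tcp_pos"],s["contact_force"])
p,W=big("big")
# stop front in same view: blue top edge
cv2.imwrite("pics/t12.png",cv2.resize(p[110:260,240:390],(600,600),interpolation=cv2.INTER_CUBIC)[:,:,::-1])
t=cv2.inRange(p,(170,160,90),(255,245,200));t[:, :355]=0;t[:,415:]=0;t[:255]=0;t[305:]=0
c=max(cv2.findContours(t,0,2)[0],key=cv2.contourArea);(cx,cy),rr=cv2.minEnclosingCircle(c);print("tin",ray("top",cx,cy,.048))
E
```

```text
23.8 [ 0.46441661 -0.11114903  0.14910888] [-0.44556065 -0.72637255 -0.18854058]
big x [0.5468772  0.63450482] slope 0.06970124691687343 y at mid -0.30365755461506977 n 0.02319826295164436
thin [0.33899268 0.48609282] -0.269440078247917
mid [0.3749722  0.49403597] -0.19677423592673915
tin [ 0.4105803  -0.46549634  0.048     ]
```

View pics/t12.png

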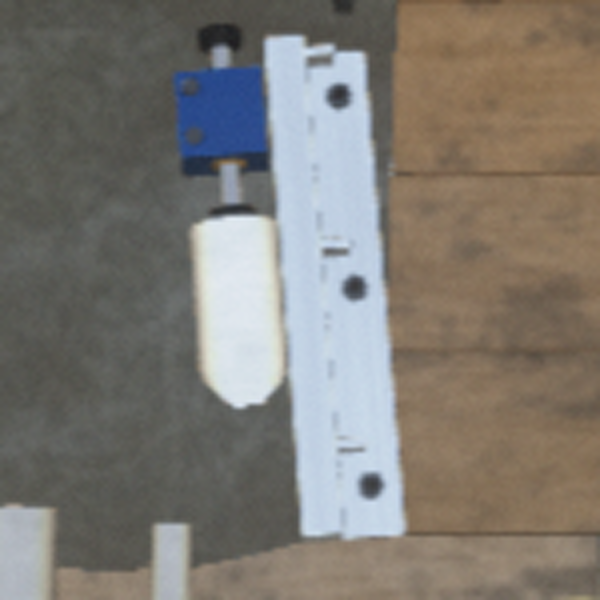

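```bash
python3 -c "
from workcell import workorder
print(workorder.close_job())"
```

```text
the job is handed in; nothing more can be done
None
```

I pushed the big tube out endwise, set it flush against the fence, and pressed it onto the rubber nose. I then handed the job in at about 24 s. No verdict is reported.

- **Press:** after easing off a downward load, I held it at about 8–9 N at the tool for roughly 0.8 s. The highest push reading was 11 N, well under the 25 N limit. The force on the stop is inferred from the wrist reading, because the arm hid the nose while pressing. An upward force of up to about 8 N also built up at the tool; raising the tool about 2 mm brought it back near zero.
- **Final position:** the last top view shows the tube touching the nose. Its axis measures about 23 mm from the fence (22 mm is exactly flush), it is within about 0.005 rad of parallel, and its centre is about 75 mm in front of the block.
- **Everything else:** the medium and thin tubes measured within 1 mm of where they started, the tin had not moved, and the gripper was clear of everything. None of these last checks failed.

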